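# Find the rocking box lid and hold it down seated

### The arm

A 7-joint arm with a two-finger parallel gripper is mounted at the origin on a cart in front of the work surface, level with it; the furniture and walls round the work are solid. World frame = base frame: x ahead of the robot, y to its left, z up, the work surface at z = 0. Lengths are in m, angles in rad, forces in N, time in s.
With the tool pointing down it reaches from about 0.4 to 0.875 m from the base axis. Payload 19.3 kg.
Tool frame: the origin (TCP) lies at the very end of the fingers, on their centre line; the grasp point (between the pads) lies 19 mm behind it; z points along the fingers, x is the direction in which the jaws open and shut, and the axes are right-handed (so a half turn about z gives the same grasp; the last joint's range is limited). The gripper opens to 85 mm and grips with 20 to 120 N. Pads are 22 mm wide; open, the fingers measure 114 mm over their backs; the gripper's body (76 mm by 85 mm) begins 54 mm behind the grasp point. The pads swing forward as they close: fully open they stand 13 mm farther back than shut.
Start: joints at [-1.313, 0.521, -0.036, 1.599, 0.021, 1.021, -0.113], TCP at [0.201, 0.592, 0.231] pointing down, gripper open.
Joint ranges: [-2.91, 2.91], [-0.3, 2.13], [-1.5, 1.42], [0.17, 2.43], [-1.26, 4.41], [0.16, 1.93], [-2.52, 2.52]. Speed limits (rad/s): [1.89, 1.89, 2.39, 2.39, 3.01, 3.01, 3.01].

### API

Orientations are given as [roll, pitch, yaw] about the fixed x, y, z axes, in that order (R = Rz(yaw) Ry(pitch) Rx(roll)).
In Python, from workcell import observe, eyes, job_done gives the robot as it stands. The module is installed in compiled form; this text tells all that it offers.
- The arm moves only by the shell command python3 -m pendant 'ROWS' [FORCE]. ROWS is JSON, a list of rows, each an object of numbers: "dx", "dy", "dz": the shift along the tool's x, y, z in mm; "ax", "ay", "az": the turn, a rotation vector about the tool's x, y, z in degrees; "claw": the finger opening in mm, from 0 to 85.4. A call has 1 to 10 rows; each row is the pose to reach, as a shift and turn from the pose commanded when the call began, along the tool's axes at that moment; what a row does not reach only later rows make up. A row lasts 1/12 s, in which the tool goes at most 41.7 mm and 7.16 degrees, less where a joint would pass 70% of its speed; a pose out of reach is approached as far as the arm can. A call with a gripper value outside its range is refused whole. The fingers move at their own pace and stop on an object; FORCE is the grip in N (left out, the last holds). Time passes only in rows, so rows that repeat a pose let the fingers close. It gives the time, the measured TCP pose, the force and the opening at its end, in the units of the state.
- observe(): the state, without advancing time (a new reading comes with each control period).
- eyes.grab_frame(name): name is "scene" or "top"; returns a dict with "image" (420x560x3 uint8, blue, green, red), "fovy" (degrees; the focal length in pixels is half the picture's height over the tangent of half this angle, whatever the lens; pixels are square), "cx", "cy" (the principal point, pixels), "view" (4x4, takes a point from world to camera coordinates). Camera axes: x right, y up, looking along -z (the intrinsics and any distortion apply to the point x, -y, -z); pixel columns grow to the right and rows downward; lengths in m; the calibration is good to about 2 mm. A picture is of the moment at which its call begins. There is no depth.
- job_done(): hands the job in, once; it reports no verdict.
The state is a dict: "clock": time; "qpos": joint angles; "qd": joint speeds; "joint_efforts": joint torques, N m; "position": TCP position; "tool_rot": TCP orientation; "force": force on the tool from outside, world axes, zero at the start; "moment": the same for the moment, N m; "grip_width": finger opening in m.
Only numpy, scipy, OpenCV 4.12 (cv2) and the standard library are available. Lean on these libraries where they do the work, as an engineer would, in place of code of your own. Each camera call takes 0.05 s, during which the arm holds its last target.

### The job

One of the four identical blue box lids on the wooden board is not seated: it rocks when you press lightly on one of its end dots. Press gently on the ends of the lids to find it and tip it, then push it at its middle fully down so that it sits level, and finish while still holding it down there with the fingertips, touching no other lid. Do not hammer on the lids, pick nothing up, and leave the spool, eraser, loupe, clip and label block where they are.

Things in the scene. Friction and masses are not known exactly. Their poses are not given: they have to be found in the camera images.
- board: Light wooden carrier board, fixed to the table, 190 mm (its x) by 380 mm (its y), 14 mm thick; origin at the centre of its underside. Four boxes stand side by side along its y; behind them (its +x) a strip between two 10 mm high ledges holds a spool, an eraser and a loupe.
- box_a: One of four identical small boxes with a blue cloth-covered lift-on lid, sunk firmly into pockets of the board by slightly different depths; which letter stands in which place changes. Origin at the centre of the box's underside, x along its length, z up. The lid is 100 mm long (x) by 58 mm wide (y), its skirt hides the joint with the box. A fully seated lid's flat top is 42 mm above this origin; the one loose lid rests 4 mm higher, level, and looks the same from above.
- box_a_middle (a point): A point fixed to that box: the middle of its lid's top when the lid is fully seated (a white paper square marks it); brass dots on the lid mark its ends, 36 mm from the middle along the box's -x and +x. Does not move with the lid; axes as the box's.
- lid_a_rock (a joint): Rocking of that box's lid end to end about a level axis across the middle (rad); 0 = level, as at the start, negative = the -x end is down. A firm lid stays within 0.01. The loose lid dips 3 to 4 mm at an end (0.08 to 0.1 rad) under a light press of about 4 N there and springs back level when let go.
- lid_a_seat (a joint): How far the middle of that box's lid has been pressed down from where it stood at the start (m); reads 0 at the start for every lid. A firm lid stays under 0.001. The loose lid is fully seated at 0.004; at its middle it starts to go down at about 6 N, needs about 10 N to be fully down, and springs back up when let go.
- box_b: One of four identical small boxes with a blue cloth-covered lift-on lid, sunk firmly into pockets of the board by slightly different depths; which letter stands in which place changes. Origin at the centre of the box's underside, x along its length, z up. The lid is 100 mm long (x) by 58 mm wide (y), its skirt hides the joint with the box. A fully seated lid's flat top is 42 mm above this origin; the one loose lid rests 4 mm higher, level, and looks the same from above.
- box_b_middle (a point): A point fixed to that box: the middle of its lid's top when the lid is fully seated (a white paper square marks it); brass dots on the lid mark its ends, 36 mm from the middle along the box's -x and +x. Does not move with the lid; axes as the box's.
- lid_b_rock (a joint): Rocking of that box's lid end to end about a level axis across the middle (rad); 0 = level, as at the start, negative = the -x end is down. A firm lid stays within 0.01. The loose lid dips 3 to 4 mm at an end (0.08 to 0.1 rad) under a light press of about 4 N there and springs back level when let go.
- lid_b_seat (a joint): How far the middle of that box's lid has been pressed down from where it stood at the start (m); reads 0 at the start for every lid. A firm lid stays under 0.001. The loose lid is fully seated at 0.004; at its middle it starts to go down at about 6 N, needs about 10 N to be fully down, and springs back up when let go.
- box_c: One of four identical small boxes with a blue cloth-covered lift-on lid, sunk firmly into pockets of the board by slightly different depths; which letter stands in which place changes. Origin at the centre of the box's underside, x along its length, z up. The lid is 100 mm long (x) by 58 mm wide (y), its skirt hides the joint with the box. A fully seated lid's flat top is 42 mm above this origin; the one loose lid rests 4 mm higher, level, and looks the same from above.
- box_c_middle (a point): A point fixed to that box: the middle of its lid's top when the lid is fully seated (a white paper square marks it); brass dots on the lid mark its ends, 36 mm from the middle along the box's -x and +x. Does not move with the lid; axes as the box's.
- lid_c_rock (a joint): Rocking of that box's lid end to end about a level axis across the middle (rad); 0 = level, as at the start, negative = the -x end is down. A firm lid stays within 0.01. The loose lid dips 3 to 4 mm at an end (0.08 to 0.1 rad) under a light press of about 4 N there and springs back level when let go.
- lid_c_seat (a joint): How far the middle of that box's lid has been pressed down from where it stood at the start (m); reads 0 at the start for every lid. A firm lid stays under 0.001. The loose lid is fully seated at 0.004; at its middle it starts to go down at about 6 N, needs about 10 N to be fully down, and springs back up when let go.
- box_d: One of four identical small boxes with a blue cloth-covered lift-on lid, sunk firmly into pockets of the board by slightly different depths; which letter stands in which place changes. Origin at the centre of the box's underside, x along its length, z up. The lid is 100 mm long (x) by 58 mm wide (y), its skirt hides the joint with the box. A fully seated lid's flat top is 42 mm above this origin; the one loose lid rests 4 mm higher, level, and looks the same from above.
- box_d_middle (a point): A point fixed to that box: the middle of its lid's top when the lid is fully seated (a white paper square marks it); brass dots on the lid mark its ends, 36 mm from the middle along the box's -x and +x. Does not move with the lid; axes as the box's.
- lid_d_rock (a joint): Rocking of that box's lid end to end about a level axis across the middle (rad); 0 = level, as at the start, negative = the -x end is down. A firm lid stays within 0.01. The loose lid dips 3 to 4 mm at an end (0.08 to 0.1 rad) under a light press of about 4 N there and springs back level when let go.
- lid_d_seat (a joint): How far the middle of that box's lid has been pressed down from where it stood at the start (m); reads 0 at the start for every lid. A firm lid stays under 0.001. The loose lid is fully seated at 0.004; at its middle it starts to go down at about 6 N, needs about 10 N to be fully down, and springs back up when let go.
- spool: Wooden spool of linen thread, 31 mm wide, 40 mm tall, standing on the strip behind the boxes; loose, to be left alone. Origin at the centre of its underside.
- rubber: Blue and white eraser, 23 x 40 x 13 mm, lying on the strip behind the boxes; loose, to be left alone. Origin at the centre of its underside.
- magnifier: Black loupe, 37 mm wide, 38 mm tall, standing on the strip behind the boxes; loose, to be left alone. Origin at the centre of its underside.
- clip: Black binder clip, 43 x 32 x 14 mm, on the table to the left of the board; loose, to be left alone. Origin at the centre of its underside.
- labels: White block of labels, 80 x 44 x 9 mm, on the table to the right of the board; loose, to be left alone. Origin at the centre of its underside.

How it is judged:
On the way:
1. the loose lid has been rocked by a press on an end (tipped more than 0.04 rad) (((value of joint lid_a_rock above 0.04 rad or value of joint lid_a_rock below -0.04 rad) or (value of joint lid_b_rock above 0.04 rad or value of joint lid_b_rock below -0.04 rad) or (value of joint lid_c_rock above 0.04 rad or value of joint lid_c_rock below -0.04 rad) or (value of joint lid_d_rock above 0.04 rad or value of joint lid_d_rock below -0.04 rad))), for 0.1 s.
At the end, for the whole second after the job is handed in: The loose lid is pressed down at least 3.1 mm of its 4 mm and level within 0.03 rad, the fingers press on it with more than 4 N, and they touch none of the other boxes (under 0.5 N) (((value of joint lid_a_seat above 0.0031 m and value of joint lid_a_rock between -0.03 and 0.03 rad and contact force between the fingers and box_a above 4 N and contact force between the fingers and box_b below 0.5 N and contact force between the fingers and box_c below 0.5 N and contact force between the fingers and box_d below 0.5 N) or (value of joint lid_b_seat above 0.0031 m and value of joint lid_b_rock between -0.03 and 0.03 rad and contact force between the fingers and box_b above 4 N and contact force between the fingers and box_a below 0.5 N and contact force between the fingers and box_c below 0.5 N and contact force between the fingers and box_d below 0.5 N) or (value of joint lid_c_seat above 0.0031 m and value of joint lid_c_rock between -0.03 and 0.03 rad and contact force between the fingers and box_c above 4 N and contact force between the fingers and box_a below 0.5 N and contact force between the fingers and box_b below 0.5 N and contact force between the fingers and box_d below 0.5 N) or (value of joint lid_d_seat above 0.0031 m and value of joint lid_d_rock between -0.03 and 0.03 rad and contact force between the fingers and box_d above 4 N and contact force between the fingers and box_a below 0.5 N and contact force between the fingers and box_b below 0.5 N and contact force between the fingers and box_c below 0.5 N))); the arm keeps its last pose, push and grip.
It fails at once if a lid was hammered or leaned on with more than 45 N (contact force between the fingers and box_a above 45 N or contact force between the fingers and box_b above 45 N or contact force between the fingers and box_c above 45 N or contact force between the fingers and box_d above 45 N).
It fails at once if a bystander was moved or lifted more than 15 mm (distance of any of spool, rubber, magnifier, clip, labels from where it was at the start of the episode above 0.015 m).
It also fails if it takes over 51 s, if anything falls off the work surface, if the arm or the gripper's body presses on something with over 40 N, if the wrist force passes 120 N, or if a joint passes its speed limit or range.

## Working session

There is one attempt and no reset: what is moved stays moved. The work goes in short steps, Python scripts to look and compute and a shell command to move; the robot and the scene stay as the last step left them, time stands still between calls to the robot, and variables do not carry over. Pictures are saved under pics/ and viewed, and the job is handed in when it is done.

```bash
mkdir -p pics
python3 - <<'E'
from workcell import observe, eyes
import cv2,pickle
s=observe();print(s)
for n in("scene","top"):
    f=eyes.grab_frame(n);cv2.imwrite(f"pics/{n}0.png",f["image"]);pickle.dump(f,open(n+"0.pkl","wb"))
    print(n,{k:v for k,v in f.items() if k!="image"})
E
```

```text
{'clock': 0.0, 'qpos': array([-1.31318815,  0.52201575, -0.03634122,  1.60000664,  0.02117226,
        1.0210944 , -0.11278232]), 'qd': array([-9.50836269e-04,  6.62021615e-04, -3.55034713e-05, -5.26199566e-05,
        7.90964457e-04, -1.48298451e-04,  9.00797375e-04]), 'joint_efforts': array([ 8.18049466e-04, -9.27091455e+01,  1.98040433e+00, -3.69908702e+01,
        1.78784964e-02,  8.38664419e-03, -8.90719707e-05]), 'position': array([0.2011413 , 0.59139062, 0.23072497]), 'tool_rot': array([3.14154167e+00, 1.13938587e-03, 1.24299328e+00]), 'force': array([ 0.00317595, -0.76893131, -0.40803618]), 'moment': array([-0.02506999,  0.01983828, -0.01170597]), 'grip_width': 0.0855385439637663}
scene {'fovy': 50.004476468525866, 'cx': 287.0235995284179, 'cy': 214.10004897515452, 'view': array([[-0.64028526, -0.76811499,  0.00584338,  0.36019588],
       [ 0.36858391, -0.30055215,  0.87966716, -0.25177774],
       [-0.67392929,  0.56539169,  0.47555394, -0.71193139],
       [ 0.        ,  0.        ,  0.        ,  1.        ]])}
top {'fovy': 53.806571130612966, 'cx': 276.4498508823027, 'cy': 208.79844778403856, 'view': array([[-0.00208842, -0.99998979,  0.00400831,  0.02181571],
       [ 0.98499699, -0.0013654 ,  0.17256614, -0.55324509],
       [-0.17255891,  0.00430856,  0.98498978, -0.79506406],
       [ 0.        ,  0.        ,  0.        ,  1.        ]])}
```

View pics/top0.png

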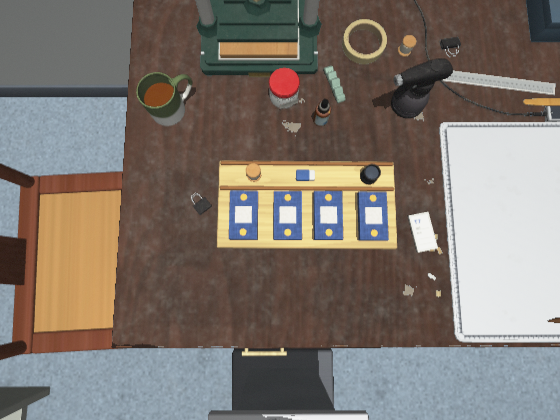

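View pics/scene0.png

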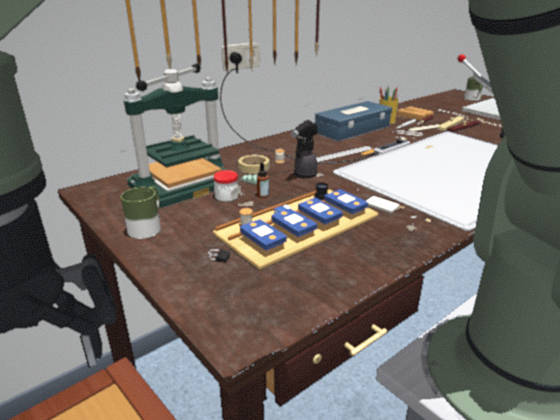

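The top picture shows the lids at about (244,215), (288,215), (328,215) and (373,215), with the strip behind them at row ~175. I'll enlarge this area to read the points.

```bash
cat > h.py <<'E'
import numpy as np
def ray(f,u,v):
    fl=210/np.tan(np.radians(f["fovy"]/2)); V=f["view"];R=V[:3,:3];t=V[:3,3]
    d=R.T@np.array([(u-f["cx"])/fl,-(v-f["cy"])/fl,-1]);return -R.T@t,d
def at(f,u,v,z):
    o,d=ray(f,u,v);return o+d*(z-o[2])/d[2]
def proj(f,p):
    fl=210/np.tan(np.radians(f["fovy"]/2));c=f["view"][:3,:3]@p+f["view"][:3,3]
    return f["cx"]+fl*c[0]/-c[2],f["cy"]-fl*c[1]/-c[2]
E
python3 - <<'E'
import pickle,cv2
f=pickle.load(open("top0.pkl","rb"))
cv2.imwrite("pics/topz.png",cv2.resize(f["image"][150:260,210:405],None,fx=4,fy=4,interpolation=cv2.INTER_CUBIC))
f=pickle.load(open("scene0.pkl","rb"))
cv2.imwrite("pics/scz.png",cv2.resize(f["image"][170:275,205:400],None,fx=4,fy=4,interpolation=cv2.INTER_CUBIC))
E
```

```text
(no output)
```

View pics/topz.png

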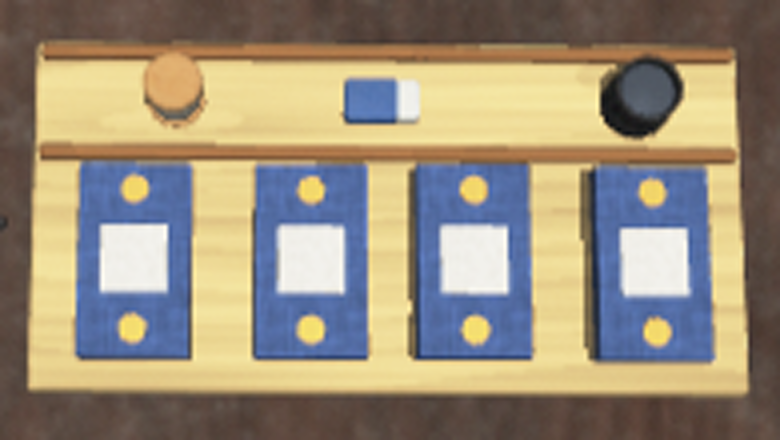

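View pics/scz.png

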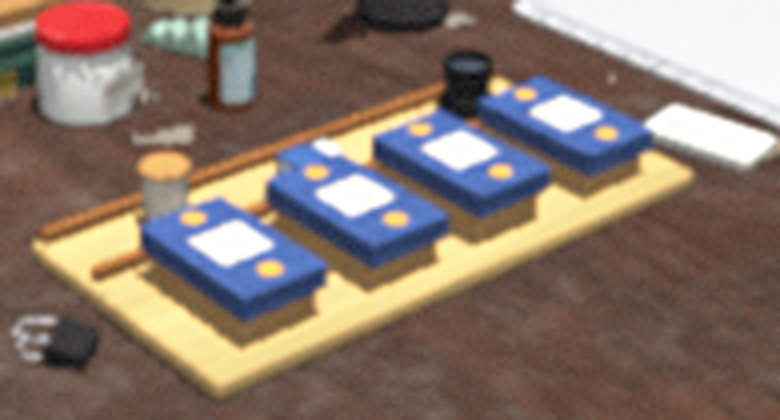

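Run:
```python
import pickle,numpy as np
from h import *
t=pickle.load(open("top0.pkl","rb"));s=pickle.load(open("scene0.pkl","rb"))
T=[[(134,188),(132,328)],[(311,190),(311,329)],[(474,190),(476,330)],[(651,192),(657,332)]]
S=[[(193,218),(270,269)],[(316,172),(396,219)],[(420,129),(500,172)],[(524,93),(606,133)]]
g=lambda p,a,b:(a+(p[0]+.5)/4-.5,b+(p[1]+.5)/4-.5)
for i in range(4):
    for j in range(2):
        o,d=ray(t,*g(T[i][j],210,150));o2,d2=ray(s,*g(S[i][j],205,170))
        d/=np.linalg.norm(d);d2/=np.linalg.norm(d2)
        k=np.linalg.lstsq(np.array([d,-d2]).T,o2-o,rcond=None)[0]
        a,b=o+k[0]*d,o2+k[1]*d2
        print(i,j,((a+b)/2).round(4),"gap",np.linalg.norm(a-b).round(4),"top@.05",at(t,*g(T[i][j],210,150),.05).round(4))
for c in [(40,45),(735,47),(28,390),(747,393)]: print(at(t,*g(c,210,150),.014).round(4))
print("ledge",at(t,*g((40,152),210,150),.024),at(t,*g((735,155),210,150),.024))
for c in [(174,80),(382,101),(648,85)]: print("by",at(t,*g(c,210,150),.04).round(4))
```

```text
0 0 [0.5785 0.0889 0.0482] gap 0.0004 top@.05 [0.5783 0.0889 0.05  ]
0 1 [0.5066 0.0892 0.0481] gap 0.0 top@.05 [0.5064 0.089  0.05  ]
1 0 [ 0.5776 -0.0016  0.0477] gap 0.0 top@.05 [ 0.5771 -0.0015  0.05  ]
1 1 [ 0.5058 -0.0014  0.0471] gap 0.0007 top@.05 [ 0.5058 -0.001   0.05  ]
2 0 [ 0.5769 -0.0849  0.0502] gap 0.0003 top@.05 [ 0.577  -0.0848  0.05  ]
2 1 [ 0.5051 -0.0842  0.0498] gap 0.0001 top@.05 [ 0.5051 -0.0841  0.05  ]
3 0 [ 0.5761 -0.176   0.0478] gap 0.0005 top@.05 [ 0.5759 -0.1753  0.05  ]
3 1 [ 0.5041 -0.1762  0.0468] gap 0.0005 top@.05 [ 0.504  -0.1752  0.05  ]
[0.6647 0.1434 0.014 ]
[ 0.6632 -0.2329  0.014 ]
[0.4783 0.1456 0.014 ]
[ 0.476  -0.2296  0.014 ]
ledge [0.60310266 0.14077597 0.024     ] [ 0.60104504 -0.22686109  0.024     ]
by [0.6379 0.0694 0.04  ]
by [ 0.6265 -0.0392  0.04  ]
by [ 0.635  -0.1785  0.04  ]
```

```bash
python3 -m pendant '[{"dx":-377,"dy":451,"dz":110,"az":-18.8,"claw":0},{"dx":-377,"dy":451,"dz":110,"az":-18.8,"claw":0},{"dx":-377,"dy":451,"dz":110,"az":-18.8,"claw":0},{"dx":-377,"dy":451,"dz":110,"az":-18.8,"claw":0},{"dx":-377,"dy":451,"dz":110,"az":-18.8,"claw":0},{"dx":-377,"dy":451,"dz":110,"az":-18.8,"claw":0},{"dx":-377,"dy":451,"dz":110,"az":-18.8,"claw":0},{"dx":-377,"dy":451,"dz":110,"az":-18.8,"claw":0},{"dx":-377,"dy":451,"dz":110,"az":-18.8,"claw":0},{"dx":-377,"dy":451,"dz":110,"az":-18.8,"claw":0}]' 20
```

```text
schema error: expected keys dx, dy, dz, ax, ay, az, claw
```

```bash
python3 -m pendant '[{"dx":-377,"dy":451,"dz":110,"ax":0,"ay":0,"az":-18.8,"claw":0},{"dx":-377,"dy":451,"dz":110,"ax":0,"ay":0,"az":-18.8,"claw":0},{"dx":-377,"dy":451,"dz":110,"ax":0,"ay":0,"az":-18.8,"claw":0},{"dx":-377,"dy":451,"dz":110,"ax":0,"ay":0,"az":-18.8,"claw":0},{"dx":-377,"dy":451,"dz":110,"ax":0,"ay":0,"az":-18.8,"claw":0},{"dx":-377,"dy":451,"dz":110,"ax":0,"ay":0,"az":-18.8,"claw":0},{"dx":-377,"dy":451,"dz":110,"ax":0,"ay":0,"az":-18.8,"claw":0},{"dx":-377,"dy":451,"dz":110,"ax":0,"ay":0,"az":-18.8,"claw":0},{"dx":-377,"dy":451,"dz":110,"ax":0,"ay":0,"az":-18.8,"claw":0},{"dx":-377,"dy":451,"dz":110,"ax":0,"ay":0,"az":-18.8,"claw":0}]' 20
```

```text
clock: 0.93
position: [0.4147, 0.24, 0.1543]
tool_rot: [3.142, 0.0, 1.571]
force: [1.4, 0.5, 0.1]
grip_width: -0.0001
```

```bash
python3 -m pendant '[{"dx":-150,"dy":92,"dz":60,"ax":0,"ay":0,"az":0,"claw":0},{"dx":-150,"dy":92,"dz":60,"ax":0,"ay":0,"az":0,"claw":0},{"dx":-150,"dy":92,"dz":60,"ax":0,"ay":0,"az":0,"claw":0},{"dx":-150,"dy":92,"dz":60,"ax":0,"ay":0,"az":0,"claw":0},{"dx":-150,"dy":92,"dz":60,"ax":0,"ay":0,"az":0,"claw":0},{"dx":-150,"dy":92,"dz":60,"ax":0,"ay":0,"az":0,"claw":0},{"dx":-150,"dy":92,"dz":60,"ax":0,"ay":0,"az":0,"claw":0},{"dx":-150,"dy":92,"dz":60,"ax":0,"ay":0,"az":0,"claw":0}]'
```

```text
clock: 1.6
position: [0.5059, 0.0925, 0.0947]
tool_rot: [-3.141, -0.0, 1.572]
force: [0.9, 0.8, -0.2]
grip_width: 0.0002
```

```bash
python3 -m pendant '[{"dx":-3,"dy":0,"dz":20,"ax":0,"ay":0,"az":0,"claw":0},{"dx":-3,"dy":0,"dz":37,"ax":0,"ay":0,"az":0,"claw":0},{"dx":-3,"dy":0,"dz":40,"ax":0,"ay":0,"az":0,"claw":0},{"dx":-3,"dy":0,"dz":40,"ax":0,"ay":0,"az":0,"claw":0},{"dx":-3,"dy":0,"dz":40,"ax":0,"ay":0,"az":0,"claw":0}]'
python3 - <<'E'
from workcell import eyes
import cv2
a=eyes.grab_frame("top")["image"][150:260,210:405];b=eyes.grab_frame("scene")["image"][160:275,205:400]
cv2.imwrite("pics/p1.png",cv2.resize(cv2.vconcat([a,b]),None,fx=2.6,fy=2.6,interpolation=cv2.INTER_CUBIC))
E
```

```text
clock: 2.02
position: [0.5062, 0.0897, 0.0553]
tool_rot: [3.141, -0.0, 1.572]
force: [-0.4, -0.7, -0.7]
grip_width: -0.0006
```

View pics/p1.png

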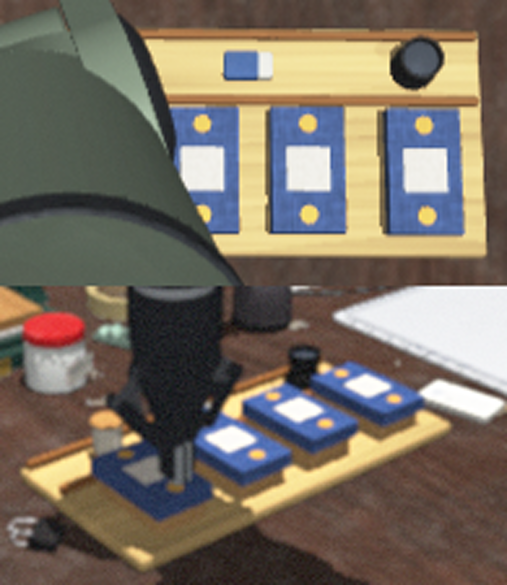

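The closed fingertips stand just above the near dot of lid 1, at about (178,487) in the lower half. I'll descend gently from here.

```bash
python3 -m pendant '[{"dx":0,"dy":0,"dz":1,"ax":0,"ay":0,"az":0,"claw":0},{"dx":0,"dy":0,"dz":2,"ax":0,"ay":0,"az":0,"claw":0},{"dx":0,"dy":0,"dz":3,"ax":0,"ay":0,"az":0,"claw":0},{"dx":0,"dy":0,"dz":4,"ax":0,"ay":0,"az":0,"claw":0},{"dx":0,"dy":0,"dz":5,"ax":0,"ay":0,"az":0,"claw":0}]'
python3 -m pendant '[{"dx":0,"dy":0,"dz":1,"ax":0,"ay":0,"az":0,"claw":0},{"dx":0,"dy":0,"dz":1,"ax":0,"ay":0,"az":0,"claw":0}]'
```

```text
clock: 2.53
position: [0.5062, 0.0888, 0.0496]
tool_rot: [3.142, 0.0, 1.571]
force: [-0.5, 0.5, 0.3]
grip_width: 0.0002
clock: 2.7
position: [0.5061, 0.0888, 0.0485]
tool_rot: [-3.141, 0.0, 1.571]
force: [-0.0, 0.3, -0.8]
grip_width: -0.0003
```

```bash
python3 -m pendant '[{"dx":0,"dy":0,"dz":1,"ax":0,"ay":0,"az":0,"claw":0},{"dx":0,"dy":0,"dz":1,"ax":0,"ay":0,"az":0,"claw":0}]'
```

```text
clock: 2.87
position: [0.5062, 0.0888, 0.0476]
tool_rot: [-3.142, 0.0, 1.571]
force: [-1.6, 0.3, 5.6]
grip_width: 0.0
```

```bash
python3 -m pendant '[{"dx":0,"dy":0,"dz":1,"ax":0,"ay":0,"az":0,"claw":0},{"dx":0,"dy":0,"dz":1,"ax":0,"ay":0,"az":0,"claw":0}]'
```

```text
clock: 3.03
position: [0.5062, 0.0889, 0.0469]
tool_rot: [3.142, 0.0, 1.571]
force: [-2.9, -0.8, 12.7]
grip_width: 0.0001
```

Lid 1 is firm: 12.7 N after about 1 mm of travel. Next is lid 2.

```bash
python3 -m pendant '[{"dx":0,"dy":0,"dz":-18,"ax":0,"ay":0,"az":0,"claw":0},{"dx":-35,"dy":0,"dz":-18,"ax":0,"ay":0,"az":0,"claw":0},{"dx":-70,"dy":0,"dz":-18,"ax":0,"ay":0,"az":0,"claw":0},{"dx":-90,"dy":0,"dz":-18,"ax":0,"ay":0,"az":0,"claw":0},{"dx":-90,"dy":0,"dz":-18,"ax":0,"ay":0,"az":0,"claw":0},{"dx":-90,"dy":0,"dz":-12,"ax":0,"ay":0,"az":0,"claw":0},{"dx":-90,"dy":0,"dz":-6,"ax":0,"ay":0,"az":0,"claw":0},{"dx":-90,"dy":0,"dz":-5,"ax":0,"ay":0,"az":0,"claw":0},{"dx":-90,"dy":0,"dz":-5,"ax":0,"ay":0,"az":0,"claw":0}]'
```

```text
clock: 3.78
position: [0.5058, -0.0001, 0.0509]
tool_rot: [-3.14, -0.0, 1.573]
force: [0.1, 0.9, -0.4]
grip_width: 0.0002
```

```bash
python3 -m pendant '[{"dx":0,"dy":0,"dz":1,"ax":0,"ay":0,"az":0,"claw":0},{"dx":0,"dy":0,"dz":1,"ax":0,"ay":0,"az":0,"claw":0}]';python3 -m pendant '[{"dx":0,"dy":0,"dz":1,"ax":0,"ay":0,"az":0,"claw":0},{"dx":0,"dy":0,"dz":1,"ax":0,"ay":0,"az":0,"claw":0}]';python3 -m pendant '[{"dx":0,"dy":0,"dz":1,"ax":0,"ay":0,"az":0,"claw":0},{"dx":0,"dy":0,"dz":1,"ax":0,"ay":0,"az":0,"claw":0}]'
```

```text
clock: 3.95
position: [0.5062, -0.0006, 0.0505]
tool_rot: [-3.141, -0.0, 1.572]
force: [-0.2, -0.4, -0.4]
grip_width: 0.0001
clock: 4.12
position: [0.5063, -0.001, 0.0496]
tool_rot: [3.141, 0.0, 1.571]
force: [-0.0, 0.0, -0.7]
grip_width: 0.0001
clock: 4.28
position: [0.5062, -0.0011, 0.0486]
tool_rot: [-3.142, 0.0, 1.571]
force: [-0.8, -0.6, -0.2]
grip_width: 0.0001
```

```bash
python3 -m pendant '[{"dx":0,"dy":0,"dz":1,"ax":0,"ay":0,"az":0,"claw":0},{"dx":0,"dy":0,"dz":1,"ax":0,"ay":0,"az":0,"claw":0}]';python3 -m pendant '[{"dx":0,"dy":0,"dz":1,"ax":0,"ay":0,"az":0,"claw":0},{"dx":0,"dy":0,"dz":1,"ax":0,"ay":0,"az":0,"claw":0}]'
```

```text
clock: 4.45
position: [0.5062, -0.0012, 0.0475]
tool_rot: [-3.141, 0.0, 1.571]
force: [0.5, 0.0, -0.3]
grip_width: 0.0002
clock: 4.62
position: [0.5063, -0.0012, 0.0467]
tool_rot: [3.142, 0.0, 1.571]
force: [-1.4, -0.1, 4.5]
grip_width: 0.0002
```

```bash
python3 -m pendant '[{"dx":0,"dy":0,"dz":1,"ax":0,"ay":0,"az":0,"claw":0},{"dx":0,"dy":0,"dz":1,"ax":0,"ay":0,"az":0,"claw":0}]'
```

```text
clock: 4.78
position: [0.5062, -0.0012, 0.046]
tool_rot: [3.142, 0.0, 1.571]
force: [-5.0, -0.4, 14.9]
grip_width: 0.0002
```

Lid 2 is firm as well. Next is lid 3.

```bash
python3 -m pendant '[{"dx":0,"dy":-1,"dz":-19,"ax":0,"ay":0,"az":0,"claw":0},{"dx":-35,"dy":-1,"dz":-19,"ax":0,"ay":0,"az":0,"claw":0},{"dx":-70,"dy":-1,"dz":-19,"ax":0,"ay":0,"az":0,"claw":0},{"dx":-83,"dy":-1,"dz":-19,"ax":0,"ay":0,"az":0,"claw":0},{"dx":-83,"dy":-1,"dz":-19,"ax":0,"ay":0,"az":0,"claw":0},{"dx":-83,"dy":-1,"dz":-13,"ax":0,"ay":0,"az":0,"claw":0},{"dx":-83,"dy":-1,"dz":-9,"ax":0,"ay":0,"az":0,"claw":0},{"dx":-83,"dy":-1,"dz":-8,"ax":0,"ay":0,"az":0,"claw":0},{"dx":-83,"dy":-1,"dz":-8,"ax":0,"ay":0,"az":0,"claw":0}]'
```

```text
clock: 5.53
position: [0.505, -0.0831, 0.053]
tool_rot: [-3.141, -0.0, 1.573]
force: [0.5, 0.2, 0.4]
grip_width: 0.0003
```

```bash
python3 -m pendant '[{"dx":0,"dy":0,"dz":1,"ax":0,"ay":0,"az":0,"claw":0},{"dx":0,"dy":0,"dz":1,"ax":0,"ay":0,"az":0,"claw":0}]';python3 -m pendant '[{"dx":0,"dy":0,"dz":1,"ax":0,"ay":0,"az":0,"claw":0},{"dx":0,"dy":0,"dz":1,"ax":0,"ay":0,"az":0,"claw":0}]';python3 -m pendant '[{"dx":0,"dy":0,"dz":1,"ax":0,"ay":0,"az":0,"claw":0},{"dx":0,"dy":0,"dz":1,"ax":0,"ay":0,"az":0,"claw":0}]';python3 -m pendant '[{"dx":0,"dy":0,"dz":1,"ax":0,"ay":0,"az":0,"claw":0},{"dx":0,"dy":0,"dz":1,"ax":0,"ay":0,"az":0,"claw":0}]'
```

```text
clock: 5.7
position: [0.5053, -0.0836, 0.0525]
tool_rot: [-3.141, -0.0, 1.572]
force: [-0.0, -0.2, -0.0]
grip_width: -0.0001
clock: 5.87
position: [0.5053, -0.084, 0.0516]
tool_rot: [3.142, -0.0, 1.571]
force: [0.6, -0.9, 0.1]
grip_width: -0.0002
clock: 6.03
position: [0.5053, -0.0841, 0.0506]
tool_rot: [3.142, 0.0, 1.571]
force: [-0.5, 0.4, -0.5]
grip_width: -0.0002
clock: 6.2
position: [0.5052, -0.0842, 0.0496]
tool_rot: [3.142, -0.0, 1.571]
force: [-0.3, 0.6, 0.6]
grip_width: -0.0002
```

```bash
python3 -m pendant '[{"dx":0,"dy":0,"dz":1,"ax":0,"ay":0,"az":0,"claw":0},{"dx":0,"dy":0,"dz":1,"ax":0,"ay":0,"az":0,"claw":0}]';python3 -m pendant '[{"dx":0,"dy":0,"dz":1,"ax":0,"ay":0,"az":0,"claw":0},{"dx":0,"dy":0,"dz":1,"ax":0,"ay":0,"az":0,"claw":0}]'
```

```text
clock: 6.37
position: [0.5052, -0.0841, 0.0486]
tool_rot: [-3.141, 0.0, 1.571]
force: [-1.2, 0.8, 2.0]
grip_width: 0.0003
clock: 6.53
position: [0.5051, -0.0841, 0.0475]
tool_rot: [-3.141, 0.0, 1.571]
force: [-2.3, 0.8, 2.9]
grip_width: 0.0002
```

```bash
python3 -m pendant '[{"dx":0,"dy":0,"dz":1,"ax":0,"ay":0,"az":0,"claw":0},{"dx":0,"dy":0,"dz":1,"ax":0,"ay":0,"az":0,"claw":0}]'
```

```text
clock: 6.7
position: [0.5051, -0.0842, 0.0467]
tool_rot: [-3.141, 0.0, 1.571]
force: [-4.3, -0.3, 9.3]
grip_width: 0.0
```

```bash
python3 -m pendant '[{"dx":0,"dy":0,"dz":0.5,"ax":0,"ay":0,"az":0,"claw":0},{"dx":0,"dy":0,"dz":0.5,"ax":0,"ay":0,"az":0,"claw":0},{"dx":0,"dy":0,"dz":0.5,"ax":0,"ay":0,"az":0,"claw":0}]'
python3 - <<'E'
from workcell import eyes
import cv2
b=eyes.grab_frame("scene")["image"][160:275,205:400]
cv2.imwrite("pics/p3.png",cv2.resize(b,None,fx=4,fy=4,interpolation=cv2.INTER_CUBIC))
E
```

```text
clock: 6.95
position: [0.5051, -0.0842, 0.0464]
tool_rot: [-3.141, 0.0, 1.571]
force: [-4.5, 0.2, 13.2]
grip_width: 0.0002
```

View pics/p3.png

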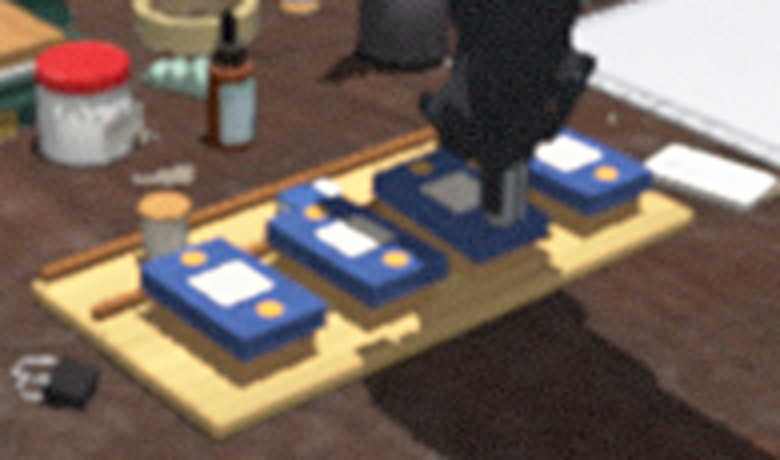

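Lid 3 gave about 2 mm under only 2–3 N before bottoming, so it's the loose one. The picture shows the fingertip at (505,205) on its near end, with the lid tipped. Now I'll go to its middle at (0.541, -0.0845).

```bash
python3 -m pendant '[{"dx":0,"dy":0,"dz":-10,"ax":0,"ay":0,"az":0,"claw":0},{"dx":0,"dy":0,"dz":-12,"ax":0,"ay":0,"az":0,"claw":0},{"dx":0,"dy":18,"dz":-12,"ax":0,"ay":0,"az":0,"claw":0},{"dx":0,"dy":36,"dz":-12,"ax":0,"ay":0,"az":0,"claw":0},{"dx":0,"dy":36,"dz":-9,"ax":0,"ay":0,"az":0,"claw":0},{"dx":0,"dy":36,"dz":-7,"ax":0,"ay":0,"az":0,"claw":0},{"dx":0,"dy":36,"dz":-7,"ax":0,"ay":0,"az":0,"claw":0},{"dx":0,"dy":36,"dz":-7,"ax":0,"ay":0,"az":0,"claw":0}]'
```

```text
clock: 7.67
position: [0.5405, -0.0842, 0.053]
tool_rot: [-3.141, 0.0, 1.571]
force: [-0.0, 0.5, -0.2]
grip_width: 0.0001
```

```bash
python3 -m pendant '[{"dx":0,"dy":0,"dz":1,"ax":0,"ay":0,"az":0,"claw":0},{"dx":0,"dy":0,"dz":1,"ax":0,"ay":0,"az":0,"claw":0}]';python3 -m pendant '[{"dx":0,"dy":0,"dz":1,"ax":0,"ay":0,"az":0,"claw":0},{"dx":0,"dy":0,"dz":1,"ax":0,"ay":0,"az":0,"claw":0}]'
```

```text
clock: 7.83
position: [0.541, -0.0842, 0.0522]
tool_rot: [-3.141, 0.0, 1.571]
force: [-0.6, -0.3, -0.2]
grip_width: -0.0002
clock: 8.0
position: [0.5411, -0.0841, 0.0511]
tool_rot: [-3.141, 0.0, 1.571]
force: [0.3, -0.5, 0.1]
grip_width: 0.0001
```

```bash
python3 -m pendant '[{"dx":0,"dy":0,"dz":1,"ax":0,"ay":0,"az":0,"claw":0},{"dx":0,"dy":0,"dz":1,"ax":0,"ay":0,"az":0,"claw":0}]';python3 -m pendant '[{"dx":0,"dy":0,"dz":1,"ax":0,"ay":0,"az":0,"claw":0},{"dx":0,"dy":0,"dz":1,"ax":0,"ay":0,"az":0,"claw":0}]';python3 -m pendant '[{"dx":0,"dy":0,"dz":1,"ax":0,"ay":0,"az":0,"claw":0},{"dx":0,"dy":0,"dz":1,"ax":0,"ay":0,"az":0,"claw":0}]'
```

```text
clock: 8.17
position: [0.5413, -0.0841, 0.0502]
tool_rot: [3.141, 0.0, 1.571]
force: [-2.0, 0.3, 5.5]
grip_width: -0.0001
clock: 8.33
position: [0.5413, -0.0841, 0.0493]
tool_rot: [3.141, 0.0, 1.571]
force: [-0.3, -0.1, 5.3]
grip_width: -0.0002
clock: 8.5
position: [0.5413, -0.0842, 0.0483]
tool_rot: [3.141, 0.0, 1.571]
force: [-2.2, -0.4, 6.9]
grip_width: 0.0003
```

```bash
python3 -m pendant '[{"dx":0,"dy":0,"dz":1,"ax":0,"ay":0,"az":0,"claw":0},{"dx":0,"dy":0,"dz":1,"ax":0,"ay":0,"az":0,"claw":0}]';python3 -m pendant '[{"dx":0,"dy":0,"dz":1,"ax":0,"ay":0,"az":0,"claw":0},{"dx":0,"dy":0,"dz":1,"ax":0,"ay":0,"az":0,"claw":0}]'
```

```text
clock: 8.67
position: [0.5413, -0.0842, 0.0474]
tool_rot: [3.141, 0.0, 1.571]
force: [-1.4, 0.6, 6.8]
grip_width: -0.0001
clock: 8.83
position: [0.5413, -0.0841, 0.0464]
tool_rot: [3.141, 0.0, 1.571]
force: [-1.9, -0.6, 8.5]
grip_width: -0.0001
```

```bash
python3 -m pendant '[{"dx":0,"dy":0,"dz":1,"ax":0,"ay":0,"az":0,"claw":0},{"dx":0,"dy":0,"dz":1,"ax":0,"ay":0,"az":0,"claw":0}]';python3 -m pendant '[{"dx":0,"dy":0,"dz":0.5,"ax":0,"ay":0,"az":0,"claw":0},{"dx":0,"dy":0,"dz":0.5,"ax":0,"ay":0,"az":0,"claw":0}]'
```

```text
clock: 9.0
position: [0.5413, -0.0841, 0.0458]
tool_rot: [3.141, 0.0, 1.571]
force: [-5.4, 0.8, 16.5]
grip_width: 0.0001
clock: 9.17
position: [0.5414, -0.0842, 0.0456]
tool_rot: [3.141, 0.0, 1.571]
force: [-7.1, 0.6, 23.7]
grip_width: 0.0002
```

```bash
python3 -m pendant '[{"dx":0,"dy":0,"dz":0,"ax":0,"ay":0,"az":0,"claw":0},{"dx":0,"dy":0,"dz":0,"ax":0,"ay":0,"az":0,"claw":0},{"dx":0,"dy":0,"dz":0,"ax":0,"ay":0,"az":0,"claw":0},{"dx":0,"dy":0,"dz":0,"ax":0,"ay":0,"az":0,"claw":0},{"dx":0,"dy":0,"dz":0,"ax":0,"ay":0,"az":0,"claw":0},{"dx":0,"dy":0,"dz":0,"ax":0,"ay":0,"az":0,"claw":0}]'
python3 - <<'E'
from workcell import eyes
import cv2
b=eyes.grab_frame("scene")["image"][160:275,205:400]
cv2.imwrite("pics/p4.png",cv2.resize(b,None,fx=4,fy=4,interpolation=cv2.INTER_CUBIC))
E
```

```text
clock: 9.67
position: [0.5414, -0.0842, 0.0456]
tool_rot: [3.141, 0.0, 1.571]
force: [-6.5, 1.2, 23.1]
grip_width: -0.0002
```

View pics/p4.png

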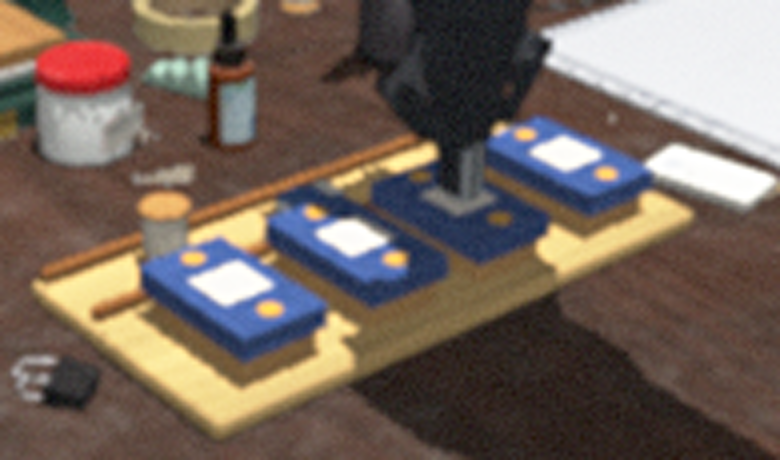

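The fingertips stand on the paper square at (462,195). The two dots, (420,175) and (500,218), have both dropped equally by about 6 px in the enlarged crop, so the lid is down and level. The force holds steady at 23 N, so I'll hand in.

```bash
python3 -c "
from workcell import job_done,observe
s=observe();print(s['position'],s['force']);print(job_done())"
```

```text
[ 0.54134903 -0.08417764  0.0456295 ] [-6.61643259  1.16358131 23.35015565]
the job is handed in; nothing more can be done
None
```

I found the loose lid, rocked it, pushed it fully down, and handed the job in at about 9.7 s with the fingertips still holding it. It is the third lid from the robot's left, at about (0.541, -0.084). No verdict was reported.

- **Finding it:** I pressed the near end dots of lids 1, 2 and 3. Lids 1 and 2 were firm, giving 12.7 N and 14.9 N within about 1.5 mm. Lid 3 gave way about 2 mm under only 2–3 N and bottomed at about 3 mm, an estimated tip of 0.06–0.09 rad. I did not press lid 4, because lid 3's behaviour was already clear.
- **Seating it:** Pressed at its middle, lid 3 started down at about 5.5 N, was still going down at 8.5 N, and then stopped hard after about 4.5 mm by the arm's position reading. This includes a little give in the arm.
- **Last checks:** It is held at a steady 23 N, with about 6.6 N of sideways force from friction, and the 45 N limit was never approached. In the last picture both end dots had sunk equally, so the lid looks level, and the fingers touch only that lid. The spool, eraser, loupe, clip and label block were not touched. No check disagreed.

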